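# Lock the load-cell pin with its R-clip

### The arm

A 7-joint arm with a two-finger parallel gripper is mounted at the origin on the work surface. World frame = base frame: x ahead of the robot, y to its left, z up, the work surface at z = 0. Lengths are in m, angles in rad, forces in N, time in s.
With the tool pointing down it reaches from about 0.35 to 0.9 m from the base axis. Payload 19.9 kg.
Tool frame: the origin (TCP) lies midway between the tips of the shut fingers; the grasp point (between the pads) lies 19 mm behind it (ctrl.grip_point_offset is the distance from the TCP to the grasp point, in m); z points along the fingers, x is the direction in which the jaws open and shut, and the axes are right-handed (so a half turn about z gives the same grasp; the last joint's range is limited). The gripper opens to 85 mm and grips with 20 to 120 N. Pads are 22 mm wide; open, the fingers measure 114 mm over their backs; the gripper's body (76 mm by 85 mm) begins 54 mm behind the grasp point. The pads swing forward as they close: fully open they stand 13 mm farther back than shut.
Start: joints at [-1.304, 0.417, -0.01, 1.614, 0.005, 1.111, -0.053], TCP at [0.19, 0.595, 0.231] pointing down, gripper open.
Joint ranges: [-2.81, 2.81], [-0.39, 2.02], [-1.27, 1.25], [0.06, 2.57], [-1.19, 4.33], [0.19, 2], [-2.82, 2.82]. Speed limits (rad/s): [1.89, 1.89, 2.39, 2.39, 3.01, 3.01, 3.01].

### API

Orientations are given as a unit quaternion [w, x, y, z].
In Python, from bench import ctrl gives the robot as it stands. The module is installed in compiled form; this text tells all that it offers.
- The arm moves only by the tool apply_moves, never from a script. Its argument "rows" is a list of rows, each a list of 7 numbers: the shift along the tool's x, y, z normalised to -1 to 1, where 1 is 0.15 m, then the turn, a rotation vector about the tool's x, y, z normalised to -1 to 1, where 1 is 180 degrees, then the finger opening in mm, from 0 to 85.4. In form: [[tx, ty, tz, wx, wy, wz, gripper], ...]. A call has 1 to 10 rows; each row is the pose to reach, as a shift and turn from the pose commanded when the call began, along the tool's axes at that moment, turning the shorter way round; what a row does not reach only later rows make up. A row lasts 1/8 s, in which the tool goes at most 62.5 mm and 10.7 degrees, less where a joint would pass 70% of its speed; a pose out of reach is approached as far as the arm can. A call with a number of a shift or a turn outside -1 to 1 is refused whole. A call with a gripper value outside its range is refused whole. The fingers move at their own pace and stop on an object; "newtons" is the grip in N (left out, the last holds). Time passes only in rows, so rows that repeat a pose let the fingers close. It gives the time, the measured TCP pose, the force and the opening at its end, in the units of the state.
- ctrl.sense(): the state, without advancing time (a new reading comes with each control period).
- ctrl.camera(name): name is "side" or "top" or "wrist"; returns the picture (420x560x3 uint8, red, green, blue); there is no depth.
- ctrl.calibration(name): a dict with "camera_matrix" (3x3 intrinsics, pixels), "rvec" (rotation vector, rad) and "tvec" (3), from world to camera coordinates, as OpenCV has them. Camera axes: x right, y down, z forward; pixel columns grow to the right and rows downward; lengths in m; the calibration is good to about 2 mm. A picture is of the moment at which its call begins: read the wrist's pose just before it. calibration takes no time and is no camera call; for the wrist camera it gives the pose at the moment of the call.
- ctrl.sign_off(): hands the job in, once; it reports no verdict.
The state is a dict: "clock": time; "q": joint angles; "qvel": joint speeds; "effort": joint torques, N m; "position": TCP position; "orientation": TCP orientation; "ft_force": force on the tool from outside, world axes, zero at the start; "wrist_torque": the same for the moment, N m; "finger_gap": finger opening in m.
Only numpy, scipy, OpenCV 4.12 (cv2) and the standard library are available. Lean on these libraries where they do the work, as an engineer would, in place of code of your own. Each camera call takes 0.05 s, during which the arm holds its last target. There are 200 camera calls.

### The job

The steel pin of the load-cell test rig has to be secured: take the R-clip out of its holder by its black grip, push its straight leg down through the vertical cross hole near the free end of the pin until the bow springs over the pin and the clip is fully home, and let go. How far the pin sticks out is not known exactly, so feel for the hole gently, and never press on the rig harder than about 30 N. Leave the other things on the bench where they are.

Things in the scene. Friction and masses are not known exactly. Their poses are not given: they have to be found in the camera images.
- clip_grip (a point): Centre of the R-clip's black moulded grip: 36 mm wide (x), 12 mm thick (y, pinch it across this), 36 mm high (z up). All clip entries share these axes. The clip starts upright in the holder's slot, the grip's underside resting on the holder's top 80 mm above the bench, with 1 to 3 mm of play. Below the grip hang two steel wires in its x-z plane: a straight leg (5.5 mm thick) and a sprung bow.
- clip: The R-clip, 65 g. Origin on the straight leg's axis at the grip's underside, 8 mm to the -x side of the grip's centre. The bow, on the +x side, curves round the pin, pinches in to 8 mm from the leg 41 mm below the origin (wire centres) and flares to 17 mm at its end, 53 mm below. It bends out like a spring: pushing it over the pin takes about 8 to 15 N, then the force drops and it pulls itself in.
- clip_tip (a point): The round lower tip of the clip's straight leg, on the leg's axis, 72 mm below the grip's underside (90 mm below clip_grip and 8 mm to its -x side).
- clip_seat (a point): Point on the straight leg's axis, 42 mm above its tip and 30 mm below the grip's underside, that lies on the pin's axis when the clip is fully home. A 10 mm collar on the leg meets the top of the pin 2 mm beyond that and stops the clip.
- pin_root (a point): Point on the axis of the rig's level steel pin (22 mm thick), 75 mm above the bench, where the pin leaves the face of the nearer lug. y runs along the pin, +y into the lugs, -y to its free end. The pin's vertical through hole, 7 mm square with a slightly wider mouth, lies anywhere from 12 to 36 mm out from this point (not measured), and the pin ends 28 mm past its hole. The bow may lie on either side.
- rig: The fixed test rig. Axes as pin_root, which lies at y 24 mm, z 75 mm. Base plate 10 mm thick, x -45 to 85 mm, y -30 to 85 mm. The two aluminium lugs are 44 mm wide and 95 mm high; a bar runs from between them to +x, below 95 mm. The pin stands stiffly in the lugs and does not move by hand.
- holder_top (a point): Middle of the slot in the top face of the fixed holder, an aluminium bridge 60 x 37 mm and 80 mm high on a 100 x 70 mm foot, its top 6 mm thick with a slot 9 mm wide, open beneath; at the start this point lies under the middle of the clip's grip.
- mouse_mid (a point): Bystander: middle of a white computer mouse, 100 x 58 x 34 mm.
- block_mid (a point): Bystander: middle of an aluminium block, 60 x 120 x 20 mm, with two holes.
- partsbox_in (a point): Bystander: inner floor of a clear open parts box, 110 x 80 x 35 mm.
Not all that is in view belongs to the job. Of the things that look like the clip, the largest one is meant.

How it is judged:
On the way, in this order (a step that is already met when the one before it is completed fails the run):
1. the clip is lifted out of the holder (distance between clip_tip and holder_top above 0.085 m), for 0.1 s.
2. the leg has entered the cross hole, from above (z of clip_tip in the frame of pin_root between -0.01 and 0.007 m and x of clip_tip in the frame of pin_root between -0.004 and 0.004 m and y of clip_tip in the frame of pin_root between -0.038 and -0.01 m and angle between clip_tip's own z axis and vertical below 0.2 rad).
At the end, for the whole second after the job is handed in: The clip's leg stands through the cross hole with clip_seat within 4 mm of the pin's axis in height and sideways and 10 to 38 mm out from pin_root along the pin, upright within 0.2 rad, its plane square to the pin within 0.3 rad (bow on either side), released and at rest (x of clip_seat in the frame of pin_root between -0.004 and 0.004 m and y of clip_seat in the frame of pin_root between -0.038 and -0.01 m and z of clip_seat in the frame of pin_root between -0.004 and 0.004 m and angle between clip_seat's own z axis and vertical below 0.2 rad and angle between the y axis of clip_seat and the y axis of pin_root, either way round below 0.3 rad and linear speed of clip below 0.02 m/s); the robot touches nothing.
It fails at once if the clip and the rig are pressed on one another with more than 35 N (contact force between clip and rig above 35 N).
It fails at once if the computer mouse is shifted by more than 30 mm (distance of mouse_mid from where it was at the start of the episode above 0.03 m).
It fails at once if the aluminium block is shifted by more than 30 mm (distance of block_mid from where it was at the start of the episode above 0.03 m).
It fails at once if the parts box is shifted by more than 30 mm (distance of partsbox_in from where it was at the start of the episode above 0.03 m).
It also fails if it takes over 67 s, if anything falls off the work surface, if the arm or the gripper's body presses on something with over 40 N, if the wrist force passes 120 N, or if a joint passes its speed limit or range.

## Working session

There is one attempt and no reset: what is moved stays moved. The work goes in short steps, Python scripts to look and compute and a tool call to move; the robot and the scene stay as the last step left them, time stands still between calls to the robot, and variables do not carry over. Pictures are saved under pics/ and viewed, about 8 in all and at most 12, crops included, and the job is handed in when it is done.

Besides the shell and the picture viewer there is one more tool, called after "Request:" as name([rows], argument=value, ...), one row to a line, values as JSON. apply_moves: Moves the arm, as the interface text tells. Its arguments: {"type":"object","properties":{"rows":{"type":"array"},"newtons":{"type":"number"}},"required":["rows"]}

```bash
mkdir -p pics; cat > h.py <<'E'
import numpy as np, cv2
from bench import ctrl
from scipy.spatial.transform import Rotation as R
def cal(n):
    c=ctrl.calibration(n); return np.array(c["camera_matrix"]),cv2.Rodrigues(np.array(c["rvec"]))[0],np.array(c["tvec"]).ravel()
def ray(c,uv):
    K,Rm,t=c; d=Rm.T@np.linalg.solve(K,[uv[0],uv[1],1]); return -Rm.T@t,d
def onz(c,uv,z):
    o,d=ray(c,uv); return o+d*(z-o[2])/d[2]
def two(ca,a,cb,b):
    o1,d1=ray(ca,a);o2,d2=ray(cb,b)
    s=np.linalg.lstsq(np.c_[d1,-d2],o2-o1,rcond=None)[0]
    p,q=o1+s[0]*d1,o2+s[1]*d2; return (p+q)/2,np.linalg.norm(p-q)
def proj(c,p):
    K,Rm,t=c; q=K@(Rm@np.array(p)+t); return q[:2]/q[2]
def snap(n,f):
    c=cal(n); im=np.array(ctrl.camera(n))[:,:,::-1].copy(); cv2.imwrite(f"pics/{f}.png",im); return c,im
E
python3 - <<'E'
from h import *
for n in("side","top","wrist"):
    c,im=snap(n,n+"0"); print(n,c[0].tolist(),ray(c,(280,210)))
print(ctrl.sense(), ctrl.grip_point_offset)
E
```

```text
side [[502.6143314653247, 0.0, 280.06806648762836], [0.0, 502.6143314653247, 210.38043446179893], [0.0, 0.0, 1.0]] (array([0.37601221, 0.93091206, 0.98993125]), array([ 0.18043353, -0.70307994, -0.68783932]))
top [[486.6556150270233, 0.0, 282.31220846960593], [0.0, 486.6556150270233, 203.54600817260592], [0.0, 0.0, 1.0]] (array([0.42255118, 0.03263742, 1.30857163]), array([ 0.14508598, -0.02298916, -0.98925225]))
wrist [[289.4238851881633, 0.0, 281.67820634531284], [0.0, 289.4238851881633, 204.85543300079127], [0.0, 0.0, 1.0]] (array([0.11133068, 0.61821492, 0.37390067]), array([ 0.31494921, -0.10879837, -0.94303737]))
{'clock': 0.15, 'q': array([-1.30351343,  0.41782001, -0.01030625,  1.61403486,  0.00466998,
        1.11068914, -0.05301075]), 'qvel': array([ 6.78989438e-05, -1.14823995e-03, -1.01159302e-03, -2.55550662e-03,
        2.95743321e-03, -9.84612203e-04,  7.62668661e-04]), 'effort': array([ 1.27992666e-03, -8.64745831e+01,  6.79688472e-01, -4.35058951e+01,
        1.92763377e-02,  5.68341493e-03,  1.24810038e-05]), 'position': array([0.18985331, 0.59518873, 0.2308149 ]), 'orientation': array([ 2.93186002e-04,  8.07437885e-01,  5.89952411e-01, -3.59197471e-04]), 'ft_force': array([-0.48646617,  0.48384963,  0.04829203]), 'wrist_torque': array([-0.06104166,  0.03440348,  0.02420632]), 'finger_gap': 0.08550288180149342} 0.0187
```

View pics/top0.png

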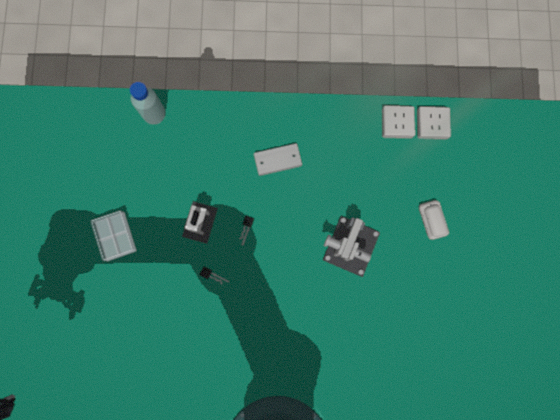

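View pics/side0.png

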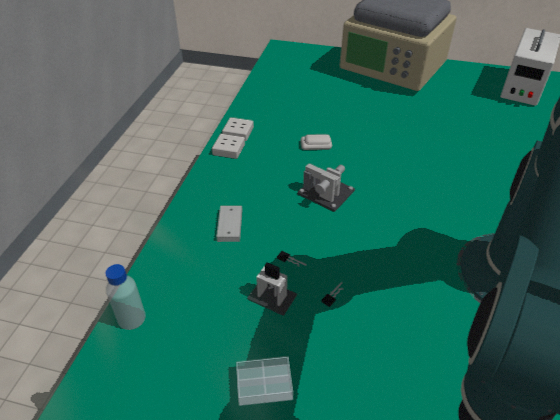

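Candidates for the clip: the one standing in the holder at top (196,218) / side (272,270), and small clips lying flat at top (247,222) and (206,272). I choose the one in the holder, as the largest and upright. Next, a close crop of it and of the rig at top (350,245) / side (325,185).

```bash
python3 - <<'E'
import cv2,numpy as np
t=cv2.imread("pics/top0.png");s=cv2.imread("pics/side0.png")
f=lambda im,u,v,a=33:cv2.resize(im[v-25:v+25,u-a:u+a],None,fx=6,fy=6,interpolation=cv2.INTER_CUBIC)
a=np.vstack([np.hstack([f(t,200,220),f(t,350,245,)]),np.hstack([f(s,272,282),f(s,325,185)])])
cv2.imwrite("pics/c1.png",a);print(a.shape)
E
```

```text
(600, 792, 3)
```

View pics/c1.png

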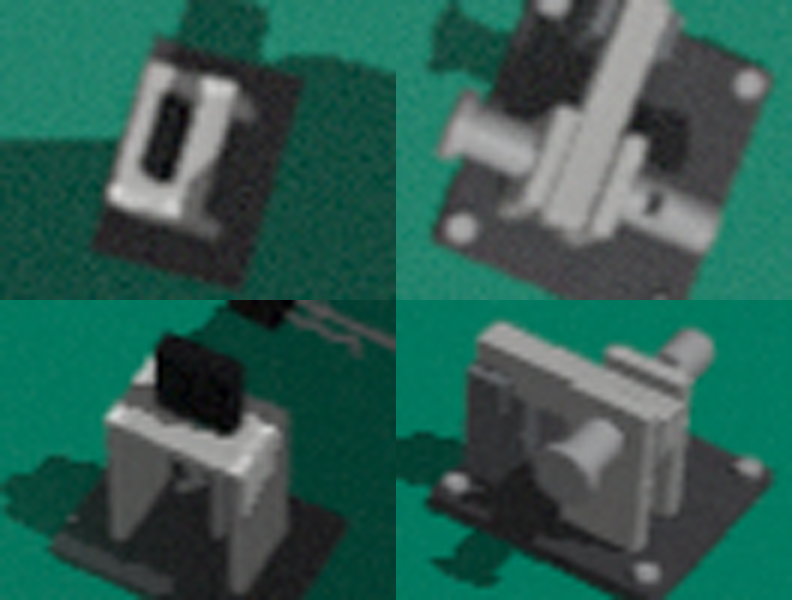

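The crop confirms it: the black grip in the holder (top ≈(195,218)) stands upright, on the bridge; the rig's hole shows at top ≈(360,254), with the free end toward lower right and the pin head at upper left.

```bash
python3 - <<'E'
from h import *
t=cal("top");s=cal("side")
T=lambda u0,v0,x,y:(u0+x/6,v0+y/6)
tl=lambda x,y:T(167,195,x,y); tr=lambda x,y:T(317,220,x-396,y)
print("grip ends z.116",onz(t,tl(180,95),.116),onz(t,tl(155,181),.116))
print("holder corners",[onz(t,tl(*p),.08).round(4).tolist() for p in((155,62),(240,85),(108,190),(187,217))])
print("hole",onz(t,tr(655,203),.086))
print("pin end top",onz(t,tr(715,222),.080), "head",onz(t,tr(455,125),.08))
print("plate",[onz(t,tr(*p),.01).round(4).tolist() for p in((433,238),(775,75),(683,298))])
print("grip two-view top centre",two(t,tl(167,138),s,(239+(200)/6,257+(355-300)/6)))
E
```

```text
grip ends z.116 [0.59092049 0.20937633 0.116     ] [0.55522819 0.21794561 0.116     ]
holder corners [[0.6099, 0.2259, 0.08], [0.6008, 0.1896, 0.08], [0.555, 0.243, 0.08], [0.5443, 0.2095, 0.08]]
hole [ 0.49482189 -0.19952206  0.086     ]
pin end top [ 0.48768416 -0.22600364  0.08      ] head [ 0.52638708 -0.11602352  0.08      ]
plate [[0.482, -0.1148, 0.01], [0.5576, -0.2686, 0.01], [0.4576, -0.2261, 0.01]]
grip two-view top centre (array([0.57587652, 0.21517862, 0.10906301]), np.float64(0.003941523609390515))
```

Request:
apply_moves([
  [-0.4, 0.8, 0, 0, 0, 0, 85],
  [-0.4, 0.8, 0, 0, 0, 0, 85],
  [-0.4, 0.8, 0, 0, 0, 0, 60],
])

```text
clock: 0.52
position: [0.2896, 0.4986, 0.2314]
orientation: [0.001, 0.809, 0.588, 0.0]
ft_force: [0.4, 0.8, 0.5]
finger_gap: 0.069
```

Request:
apply_moves([
  [-0.4, 0.8, 0, 0, 0, 0, 60],
  [-0.4, 0.8, 0, 0, 0, 0, 60],
  [-0.4, 0.8, 0, 0, 0, 0, 60],
])

```text
clock: 0.9
position: [0.3851, 0.405, 0.2313]
orientation: [0.001, 0.809, 0.588, 0.0]
ft_force: [-0.0, -0.2, -0.7]
finger_gap: 0.0602
```

Request:
apply_moves([
  [-0.4, 0.8, 0, 0, 0, 0, 60],
  [-0.4, 0.8, 0, 0, 0, 0, 60],
  [-0.4, 0.8, 0, 0, 0, 0, 60],
])

```text
clock: 1.27
position: [0.4807, 0.3115, 0.2312]
orientation: [0.001, 0.809, 0.588, -0.0]
ft_force: [-1.2, 1.4, -0.6]
finger_gap: 0.0603
```

Request:
apply_moves([
  [-0.4, 0.8, 0, 0, 0, 0, 60],
  [-0.4, 0.8, 0, 0, 0, 0, 60],
  [-0.4, 0.8, 0, 0, 0, 0, 60],
  [-0.4, 0.8, 0, 0, 0, 0, 60],
])

```text
clock: 1.78
position: [0.574, 0.2216, 0.2309]
orientation: [-0.0, 0.807, 0.59, -0.0]
ft_force: [-0.1, -0.6, -0.7]
finger_gap: 0.0605
```

```bash
python3 - <<'E'
from h import *
s=ctrl.sense();print(s["clock"],s["position"],s["finger_gap"],R.from_quat(s["orientation"],scalar_first=True).as_matrix().round(3).tolist())
c,im=snap("wrist","w1")
p=proj(c,[.575,.2155,.116]);print(p)
E
```

```text
1.775 [0.57398076 0.22160353 0.23085382] 0.06052119990049257 [[0.304, 0.953, -0.001], [0.953, -0.304, -0.0], [-0.0, -0.001, -1.0]]
[278.30937481 203.56071397]
```

View pics/w1.png

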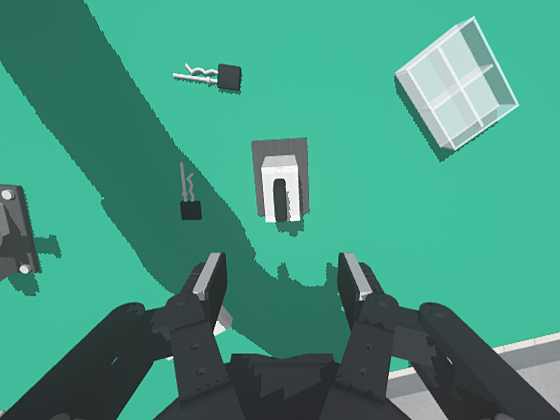

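Wrist view: the grip is in the holder at about (280,200), nearly aligned with the tool; small clips at (190,190) and (215,77), parts box at upper right.

```bash
python3 - <<'E'
from h import *
c=cal("wrist");im=cv2.imread("pics/w1.png")
g=im.max(axis=2)[170:230,262:300]
for v in range(4,58,3): 
    u=np.where(g[v]<75)[0]; print(170+v, (262+u).tolist()[:1],(262+u).tolist()[-1:],len(u))
w=(im.min(axis=2)>190).astype(np.uint8); n,l,st,ce=cv2.connectedComponentsWithStats(w[130:235,240:320])
i=1+st[1:,4].argmax(); cn=cv2.findContours((l==i).astype(np.uint8),0,1)[0][0]; r=cv2.minAreaRect(cn); b=cv2.boxPoints(r)+[240,130]
print(b.tolist())
E
```

```text
174 [] [] 0
177 [299] [299] 1
180 [275] [299] 11
183 [274] [299] 12
186 [274] [299] 12
189 [274] [285] 12
192 [274] [285] 12
195 [274] [285] 12
198 [274] [285] 12
201 [275] [285] 11
204 [275] [285] 11
207 [275] [286] 12
210 [275] [286] 12
213 [276] [286] 11
216 [276] [286] 11
219 [276] [286] 11
222 [] [] 0
225 [] [] 0
[[260.4528274536133, 156.41509246826172], [296.5150909423828, 154.84716796875], [299.3452835083008, 219.94152069091797], [263.28302001953125, 221.5094451904297]]
```

```bash
python3 - <<'E'
from h import *
c=cal("wrist")
a=onz(c,(280,179),.116);b=onz(c,(281.8,220.5),.116);d=a-b
print(a,b,np.linalg.norm(d),(a+b)/2,np.degrees(np.arctan2(d[1],d[0])))
s=ctrl.sense();M=R.from_quat(s["orientation"],scalar_first=True).as_matrix()
print(M.T@((a+b)/2-s["position"]), M.T@d)
E
```

```text
[0.55247696 0.22508778 0.116     ] [0.59173291 0.21436356 0.116     ] 0.0406944543697334 [0.57210493 0.21972567 0.116     ] 164.72035618685348
[-0.00303605 -0.00032867  0.11498058] [-1.64647643e-03 -4.06611160e-02  3.71310864e-05]
```

Request:
apply_moves([
  [-0.02, 0.012, 0.3, 0, 0, -0.013, 50],
  [-0.02, 0.012, 0.6, 0, 0, -0.013, 45],
  [-0.02, 0.012, 0.8, 0, 0, -0.013, 45],
  [-0.02, 0.012, 0.955, 0, 0, -0.013, 45],
  [-0.02, 0.012, 0.955, 0, 0, -0.013, 45],
], newtons=60)

```text
clock: 2.45
position: [0.5732, 0.219, 0.0868]
orientation: [-0.001, 0.794, 0.607, -0.001]
ft_force: [-0.0, -0.1, 0.7]
finger_gap: 0.0448
```

Request:
apply_moves([
  [0, 0, 0, 0, 0, 0, 5],
  [0, 0, 0, 0, 0, 0, 5],
  [0, 0, 0, 0, 0, 0, 5],
  [0, 0, 0, 0, 0, 0, 5],
  [0, 0, 0, 0, 0, 0, 5],
  [0, 0, 0, 0, 0, 0, 5],
], newtons=60)

```text
clock: 3.2
position: [0.5755, 0.2181, 0.0894]
orientation: [-0.0, 0.795, 0.606, 0.001]
ft_force: [-1.2, 0.7, 5.4]
finger_gap: 0.0109
```

Request:
apply_moves([
  [0, 0, -0.1, 0, 0, 0, 5],
  [0, 0, -0.3, 0, 0, 0, 5],
  [0, 0, -0.6, 0, 0, 0, 5],
  [0, 0, -0.9, 0, 0, 0, 5],
  [0, 0, -0.9, 0, 0, 0, 5],
])

```text
clock: 3.82
position: [0.5766, 0.2179, 0.2278]
orientation: [0.001, 0.795, 0.606, 0.003]
ft_force: [-0.1, -0.1, -0.4]
finger_gap: 0.0097
```

```bash
python3 - <<'E'
from h import *
s=ctrl.sense();print(s["clock"],s["position"],s["finger_gap"],s["ft_force"],R.from_quat(s["orientation"],scalar_first=True).as_matrix().round(4).tolist())
c,im=snap("side","s2");w,iw=snap("wrist","w2")
p=proj(c,s["position"]).round().astype(int);print(p, proj(w,s["position"]))
u,v=p
cv2.imwrite("pics/c2.png",np.hstack([cv2.resize(im[v-40:v+60,u-50:u+50],(400,400),interpolation=cv2.INTER_CUBIC),cv2.resize(iw[220:420,180:380],(400,400))]))
E
```

```text
3.825 [0.57662266 0.21791879 0.22776185] 0.009705856665214256 [-0.08181604 -0.10071628 -0.37219816] [[0.265, 0.9642, 0.006], [0.9642, -0.265, 0.0028], [0.0043, 0.0051, -1.0]]
[272 231] [286.50890907 266.41880939]
```

View pics/c2.png

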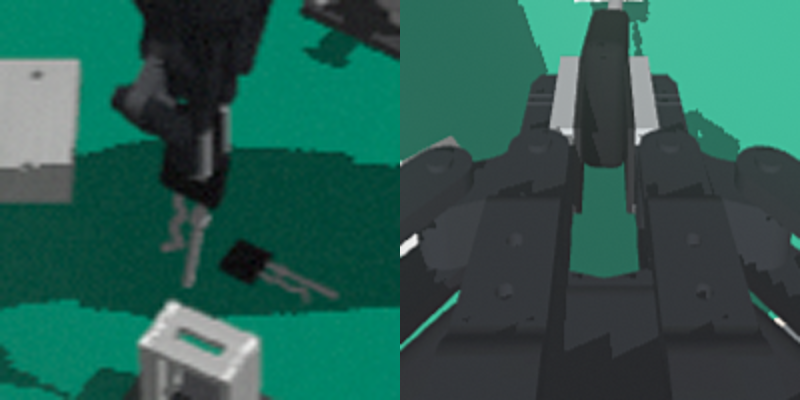

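The clip is held, with the leg on the robot's side and the bow toward world +x. I'll check its tilt in the pads.

```bash
python3 - <<'E'
import cv2,numpy as np
im=cv2.imread("pics/s2.png");iw=cv2.imread("pics/w2.png")
a=cv2.resize(im[226:276,247:297],(400,400),interpolation=cv2.INTER_CUBIC);b=cv2.resize(iw[160:310,210:360],(400,400),interpolation=cv2.INTER_CUBIC)
cv2.imwrite("pics/c3.png",np.hstack([a,b]))
E
```

```text
(no output)
```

View pics/c3.png

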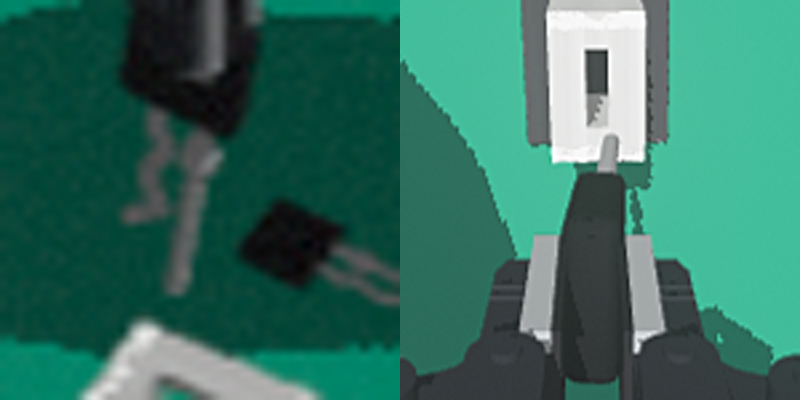

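```bash
python3 - <<'E'
from h import *
s=ctrl.sense();w=cal("wrist");c=cal("side");M=R.from_quat(s["orientation"],scalar_first=True).as_matrix();P=s["position"]
tip,e=two(w,(288.8,211.5),c,(268.8,262.3));print("tip",tip,e,"tool",M.T@(tip-P))
# nominal tip: grip centre 7 mm below grasp pt
gp=P-M[:,2]*.0187
for tilt in(-.2,-.1,0,.1,.2):
    n=M.T@(tip-P)
    Rm=M@R.from_rotvec([tilt,0,0]).as_matrix()
    # leg points given tip fixed
    print(tilt,[proj(c,tip-Rm[:,2]*d).round(1).tolist() for d in(0,.03,.06,.072)],[proj(w,tip-Rm[:,2]*d).round(1).tolist() for d in(0,.012,.02)])
E
```

```text
tip [0.58301718 0.2197884  0.12485177] 0.003747685698539761 tool [0.00427844 0.00700443 0.09895728]
-0.2 [[269.5, 262.7], [271.7, 255.0], [273.9, 247.0], [274.8, 243.7]] [[289.0, 213.6], [289.4, 215.7], [289.6, 217.3]]
-0.1 [[269.5, 262.7], [270.5, 254.4], [271.5, 245.8], [271.9, 242.2]] [[289.0, 213.6], [289.4, 217.1], [289.6, 219.6]]
0 [[269.5, 262.7], [269.3, 253.8], [269.1, 244.6], [269.0, 240.9]] [[289.0, 213.6], [289.4, 218.4], [289.6, 221.9]]
0.1 [[269.5, 262.7], [268.2, 253.4], [266.8, 243.7], [266.2, 239.8]] [[289.0, 213.6], [289.3, 219.7], [289.6, 224.1]]
0.2 [[269.5, 262.7], [267.0, 253.0], [264.4, 243.0], [263.4, 238.9]] [[289.0, 213.6], [289.3, 221.0], [289.5, 226.2]]
```

The side view shows the clip's leg pitched about 0.2 rad in the pads, with its tip toward tool +y. I'll turn the tool to compensate while moving to the rig, stopping beyond the hole so the wrist camera sees it.

Request:
apply_moves([
  [-0.3, 0.06, 0, 0.03, 0, 0, 5],
  [-0.62, 0.12, 0, 0.07, 0, 0, 5],
  [-0.94, 0.18, 0, 0.07, 0, 0, 5],
  [-0.94, 0.18, 0, 0.07, 0, 0, 5],
], newtons=100)

```text
clock: 4.42
position: [0.5634, 0.0699, 0.2222]
orientation: [-0.087, 0.792, 0.6, -0.068]
ft_force: [1.0, 1.7, 0.0]
finger_gap: 0.0089
```

Request:
apply_moves([
  [-0.35, 0.06, 0, 0, 0, 0, 5],
  [-0.7, 0.12, 0, 0, 0, 0, 5],
  [-0.94, 0.18, 0, 0, 0, 0, 5],
])

```text
clock: 4.8
position: [0.5511, -0.07, 0.2166]
orientation: [-0.087, 0.791, 0.602, -0.067]
ft_force: [0.9, 0.2, -0.8]
finger_gap: 0.0088
```

Request:
apply_moves([
  [-0.35, 0.06, 0, 0, 0, 0, 5],
  [-0.7, 0.12, 0, 0, 0, 0, 5],
  [-0.94, 0.18, 0, 0, 0, 0, 5],
  [-0.94, 0.18, 0, 0, 0, 0, 5],
  [-0.94, 0.18, 0, 0, 0, 0, 5],
])

```text
clock: 5.42
position: [0.5401, -0.2101, 0.2107]
orientation: [-0.088, 0.79, 0.603, -0.067]
ft_force: [0.1, 0.7, -1.5]
finger_gap: 0.0085
```

```bash
python3 - <<'E'
from h import *
s=ctrl.sense();print(s["clock"],s["position"],s["finger_gap"],s["ft_force"],R.from_quat(s["orientation"],scalar_first=True).as_matrix().round(4).tolist())
c,im=snap("side","s3");w,iw=snap("wrist","w3")
p=proj(c,s["position"]).round().astype(int);print(p, proj(w,s["position"]),proj(w,[.495,-.1995,.086]))
u,v=p
a=cv2.resize(im[v-20:v+40,u-30:u+30],(400,400),interpolation=cv2.INTER_CUBIC)
b=cv2.resize(iw[110:310,180:380],(400,400),interpolation=cv2.INTER_CUBIC)
cv2.imwrite("pics/c4.png",np.hstack([a,b]))
E
```

```text
5.425 [ 0.54014543 -0.21010829  0.21071726] 0.008522033509824271 [ 0.06130664  0.72746135 -1.54968454] [[0.2636, 0.9412, -0.2112], [0.9646, -0.2571, 0.0583], [0.0005, -0.2191, -0.9757]]
[326 128] [285.15408129 263.0364003 ] [282.05557876 177.92562378]
```

View pics/c4.png

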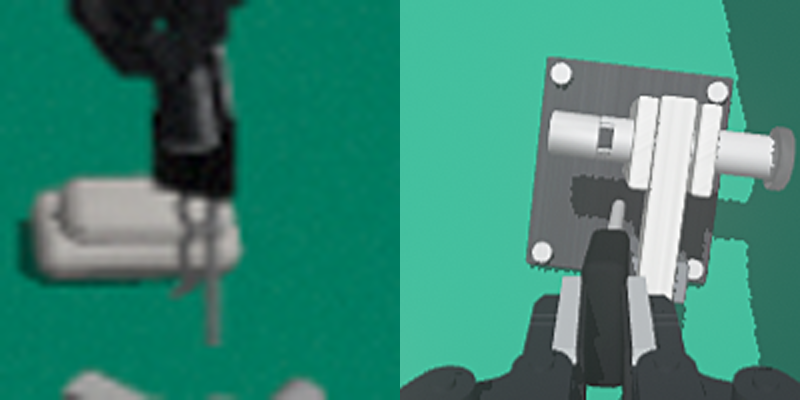

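Crop: in the side view the leg now looks vertical, with its tip at ≈(328,159.5). In the wrist view the pin hole is at ≈(282.5,178.5), matching the top-camera estimate, and the tip is at ≈(289,212).

```bash
python3 - <<'E'
from h import *
s=ctrl.sense();w=cal("wrist");c=cal("side");M=R.from_quat(s["orientation"],scalar_first=True).as_matrix();P=s["position"]
W=lambda x,y:(180+(x-400)/2,110+y/2)
h=onz(w,W(605,137),.086);print("hole",h)
a=onz(w,W(552,133),.077);b=onz(w,W(765,156),.077);d=b-a;print("pin",a,b,np.degrees(np.arctan2(d[1],d[0]))-90)
q=[onz(w,W(*p),.01) for p in((548,57),(735,78),(527,262))];d1=q[1]-q[0];d2=q[2]-q[0]
print("plate",d1,np.linalg.norm(d1),np.degrees(np.arctan2(d1[1],d1[0]))-90,d2,np.linalg.norm(d2),np.degrees(np.arctan2(d2[1],d2[0])))
tip,e=two(w,W(618,204),c,(296+213/6.667,108+344/6.667));print("tip",tip,e,"tool",M.T@(tip-P))
tip2=onz(w,W(618,204),.128);print(tip2)
for r in(-.1,0,.1):
  for t in (-.1,0,.1):
    z=R.from_rotvec([0,0,np.radians(-15.4)]).as_matrix()@np.array([r,t,1])
    print(r,t,[(6.667*(proj(c,tip+z*d)-[296,108])).round().tolist() for d in(0,.04,.06)],[(2*(proj(w,tip+z*d)-[180,110])+[400,0]).round().tolist() for d in(0,.02)])
E
```

```text
hole [ 0.49572206 -0.19929174  0.086     ]
pin [ 0.48690582 -0.22440669  0.077     ] [ 0.52617428 -0.12411892  0.077     ] -21.38321293196293
plate [0.04214809 0.10673043 0.        ] 0.11475123552482588 -21.549174698883775 [ 0.11871806 -0.04735314  0.        ] 0.12781352400307483 -21.7456035811188
tip [ 0.52582083 -0.20149688  0.11213203] 0.00022419575576668315 tool [0.00427088 0.0058304  0.10007055]
[ 0.5236653  -0.20135313  0.128     ]
-0.1 -0.1 [[213.0, 344.0], [232.0, 266.0], [242.0, 226.0]] [[618.0, 204.0], [614.0, 206.0]]
-0.1 0 [[213.0, 344.0], [228.0, 271.0], [236.0, 233.0]] [[618.0, 204.0], [619.0, 206.0]]
-0.1 0.1 [[213.0, 344.0], [224.0, 276.0], [230.0, 240.0]] [[618.0, 204.0], [624.0, 206.0]]
0 -0.1 [[213.0, 344.0], [224.0, 263.0], [229.0, 221.0]] [[618.0, 204.0], [614.0, 210.0]]
0 0 [[213.0, 344.0], [219.0, 268.0], [223.0, 229.0]] [[618.0, 204.0], [619.0, 210.0]]
0 0.1 [[213.0, 344.0], [215.0, 273.0], [216.0, 236.0]] [[618.0, 204.0], [624.0, 210.0]]
0.1 -0.1 [[213.0, 344.0], [215.0, 260.0], [216.0, 217.0]] [[618.0, 204.0], [614.0, 215.0]]
0.1 0 [[213.0, 344.0], [211.0, 265.0], [210.0, 224.0]] [[618.0, 204.0], [619.0, 215.0]]
0.1 0.1 [[213.0, 344.0], [207.0, 270.0], [203.0, 232.0]] [[618.0, 204.0], [624.0, 215.0]]
```

```bash
python3 - <<'E'
import cv2
iw=cv2.imread("pics/w3.png").max(axis=2);s=cv2.imread("pics/s3.png")
print("wrist cols 280..298")
for v in range(207,232,2): print(v,iw[v,278:300].tolist())
print("side R-G cols 318..336")
for v in range(134,163,2): print(v,(s[v,318:338,2].astype(int)).tolist())
E
```

```text
wrist cols 280..298
207 [77, 77, 75, 76, 77, 76, 77, 76, 77, 76, 76, 75, 75, 76, 77, 77, 79, 77, 78, 77, 78, 79]
209 [76, 76, 74, 76, 76, 75, 76, 77, 74, 66, 84, 86, 73, 68, 73, 76, 78, 76, 78, 77, 79, 79]
211 [76, 77, 75, 77, 76, 76, 75, 71, 94, 165, 196, 199, 196, 167, 97, 73, 77, 78, 76, 78, 78, 79]
213 [77, 76, 77, 76, 75, 76, 73, 62, 161, 189, 191, 190, 183, 169, 110, 77, 75, 77, 77, 78, 80, 78]
215 [76, 75, 78, 76, 75, 75, 72, 77, 177, 190, 190, 189, 178, 164, 98, 72, 75, 77, 76, 78, 79, 78]
217 [72, 72, 75, 75, 74, 73, 65, 132, 183, 190, 190, 187, 174, 159, 87, 71, 76, 77, 77, 78, 78, 76]
219 [113, 102, 103, 102, 102, 74, 67, 173, 188, 190, 191, 184, 169, 127, 76, 72, 75, 74, 75, 78, 78, 75]
221 [109, 110, 112, 107, 109, 106, 133, 179, 187, 189, 190, 180, 165, 125, 111, 102, 101, 113, 83, 76, 77, 73]
223 [110, 114, 116, 111, 113, 109, 188, 198, 203, 202, 198, 185, 165, 119, 108, 110, 111, 110, 106, 80, 75, 71]
225 [66, 68, 58, 57, 57, 54, 63, 63, 62, 61, 62, 62, 72, 81, 84, 111, 112, 111, 118, 81, 73, 66]
227 [59, 61, 61, 60, 61, 62, 61, 61, 61, 62, 61, 62, 60, 60, 57, 61, 113
[... 712 characters left out ...]
1, 96, 134, 171, 183, 149, 35, 0, 0, 2, 0, 0]
146 [158, 157, 157, 155, 131, 87, 126, 155, 133, 100, 124, 150, 159, 124, 30, 0, 0, 2, 0, 0]
148 [90, 87, 88, 87, 83, 75, 83, 84, 82, 89, 99, 90, 65, 16, 0, 2, 0, 0, 0, 0]
150 [0, 11, 0, 0, 32, 60, 75, 57, 45, 81, 82, 27, 2, 0, 2, 0, 3, 0, 3, 0]
152 [0, 0, 0, 37, 54, 31, 0, 0, 39, 80, 83, 31, 0, 0, 0, 0, 0, 0, 0, 0]
154 [2, 0, 0, 9, 0, 0, 0, 0, 23, 76, 79, 29, 0, 0, 0, 0, 0, 4, 0, 0]
156 [0, 2, 2, 0, 3, 2, 0, 0, 29, 77, 81, 26, 3, 0, 0, 0, 2, 1, 0, 0]
158 [0, 0, 0, 3, 0, 0, 0, 2, 25, 70, 78, 18, 5, 0, 0, 0, 0, 0, 1, 0]
160 [0, 0, 0, 0, 2, 0, 0, 4, 0, 0, 0, 0, 0, 0, 0, 0, 0, 0, 0, 1]
162 [0, 0, 2, 3, 5, 0, 2, 1, 0, 0, 0, 0, 1, 2, 0, 0, 0, 0, 0, 0]
```

```bash
cat >> h.py <<'E'
def st():
    s=ctrl.sense(); return s,np.array(s["position"]),R.from_quat(s["orientation"],scalar_first=True).as_matrix()
E
python3 - <<'E'
from h import *
s,P,M=st();tt=np.array([.0043,.0058,.1000])
r=np.array([-.029,-.016,.034])
M2=M@R.from_rotvec(r*np.pi).as_matrix()
P2=np.array([.4955,-.1993,.103])-M2@tt
print((M.T@(P2-P)/.15).round(3),P2,M2.round(3).tolist())
E
```

```text
[ 0.002 -0.242  0.109] [ 0.50272738 -0.19942917  0.20299939] [[0.354, 0.925, -0.141], [0.933, -0.36, -0.018], [-0.067, -0.125, -0.99]]
```

Request:
apply_moves([
  [0.002, -0.12, 0.05, -0.029, -0.016, 0.034, 5],
  [0.002, -0.242, 0.109, -0.029, -0.016, 0.034, 5],
  [0.002, -0.242, 0.109, -0.029, -0.016, 0.034, 5],
  [0.002, -0.242, 0.109, -0.029, -0.016, 0.034, 5],
])

```text
clock: 6.02
position: [0.5032, -0.2004, 0.2035]
orientation: [-0.032, 0.822, 0.565, -0.063]
ft_force: [0.1, -0.2, -0.9]
finger_gap: 0.0085
```

```bash
python3 - <<'E'
from h import *
s,P,M=st();print(s["clock"],P,s["finger_gap"],s["ft_force"],s["wrist_torque"])
tt=np.array([.0043,.0058,.1000]);print("tip pred",P+M@tt)
c,im=snap("side","s4");w,iw=snap("wrist","w4")
tp=P+M@tt;a0=proj(c,tp).round().astype(int);b0=proj(w,tp).round().astype(int);print(a0,b0,proj(w,[.4955,-.1993,.086]))
u,v=a0;U,V=b0
a=cv2.resize(im[v-35:v+15,u-25:u+25],(400,400),interpolation=cv2.INTER_CUBIC)
b=cv2.resize(iw[V-25:V+25,U-25:U+25],(400,400),interpolation=cv2.INTER_CUBIC)
cv2.imwrite("pics/c5.png",np.hstack([a,b]))
E
```

```text
6.025 [ 0.5031997  -0.20039138  0.20351841] 0.008511505515908605 [ 0.11560068 -0.19458554 -0.90904338] [ 0.03304711 -0.21118568  0.00887669]
tip pred [ 0.49606424 -0.2003166   0.10351236]
[338 164] [289 212] [291.04698746 206.84447851]
```

View pics/c5.png

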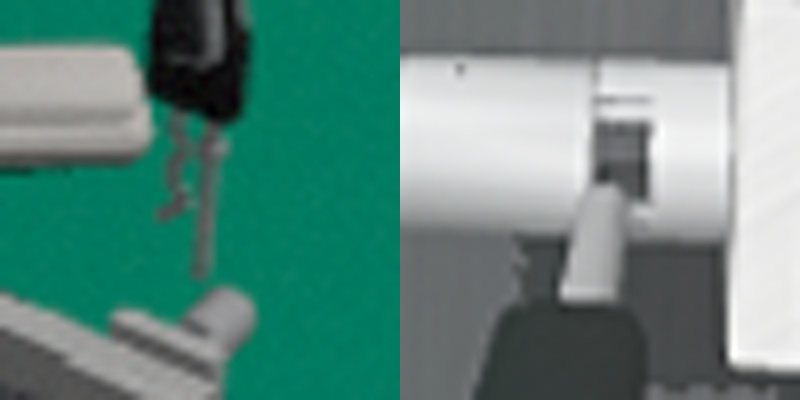

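Wrist crop: hole centre at ≈(291.9,206.8), the tip just beside it at ≈(289.8,212.4). The leg is slightly slanted, so I'll solve for tip and leg direction from both views.

```bash
python3 - <<'E'
from h import *
from scipy.optimize import least_squares
s,P,M=st();c=cal("side");w=cal("wrist")
Y=R.from_euler("z",-21.5,degrees=True).as_matrix()
S=lambda x,y:np.array((313+x/8,129+y/8)); W=lambda x,y:np.array((264+(x-400)/8,187+y/8))
tip,e=two(c,S(201,276),w,W(606,198));print("tip",tip,e,"rigframe tool",M.T@(tip-P))
h=onz(w,W(623,158),.086);print("hole",h)
print("tip-hole in rig axes",Y.T@(tip-h))
a1=S(215,150)-S(201,272);b1=W(590,295)-W(606,200)
def f(x):
    d=Y@np.array([x[0],x[1],1]); 
    sa=proj(c,tip+d*.06)-proj(c,tip);sb=proj(w,tip+d*.015)-proj(w,tip)
    return [sa[0]/sa[1]-a1[0]/a1[1],sb[0]/sb[1]-b1[0]/b1[1]]
r=least_squares(f,[0,0]);print("lean x,y per z",r.x,r.cost)
print(proj(c,tip+Y@np.array([r.x[0],r.x[1],1])*.06),S(215,150))
E
```

```text
tip [ 0.49581772 -0.20007136  0.10499373] 0.00023312060223273015 rigframe tool [0.0048075  0.00526195 0.09832498]
hole [ 0.49553931 -0.19869561  0.086     ]
tip-hole in rig axes [ 0.00076325 -0.00117798  0.01899373]
lean x,y per z [-0.01672162  0.00730119] 1.8975050550230235e-23
[340.11447515 146.51544239] [339.875 147.75 ]
```

```bash
python3 - <<'E'
from h import *
s,P,M=st();Y=R.from_euler("z",-21.5,degrees=True).as_matrix()
f=lambda v:(M.T@(Y@np.array(v))/.15).round(4)
print(f([-.0007,.0011,0]),f([0,0,-.012]),"per mm down",f([0,0,-.001]),"x",f([.001,0,0]),"y",f([0,.001,0]))
E
```

```text
[ 0.0074 -0.0046  0.0001] [0.0054 0.01   0.0792] per mm down [0.0005 0.0008 0.0066] x [-0.0001  0.0066 -0.0008] y [ 0.0067  0.     -0.0005]
```

Request:
apply_moves([
  [0.0074, -0.0046, 0, 0, 0, 0, 5],
  [0.01, 0, 0.04, 0, 0, 0, 5],
  [0.013, 0.0055, 0.08, 0, 0, 0, 5],
  [0.013, 0.0055, 0.08, 0, 0, 0, 5],
  [0.013, 0.0055, 0.08, 0, 0, 0, 5],
])

```text
clock: 6.75
position: [0.5022, -0.1997, 0.1911]
orientation: [-0.032, 0.823, 0.564, -0.063]
ft_force: [0.2, -0.7, -0.3]
finger_gap: 0.0088
```

Request:
apply_moves([
  [0.0005, 0.0008, 0.0066, 0, 0, 0, 5],
  [0.001, 0.0016, 0.0132, 0, 0, 0, 5],
  [0.0015, 0.0024, 0.02, 0, 0, 0, 5],
  [0.002, 0.0032, 0.0264, 0, 0, 0, 5],
  [0.0025, 0.004, 0.033, 0, 0, 0, 5],
  [0.003, 0.0048, 0.04, 0, 0, 0, 5],
])

```text
clock: 7.5
position: [0.5022, -0.1995, 0.185]
orientation: [-0.032, 0.823, 0.564, -0.063]
ft_force: [0.1, -1.1, -0.6]
finger_gap: 0.0086
```

Request:
apply_moves([
  [0.0005, 0.0008, 0.0066, 0, 0, 0, 5],
  [0.001, 0.0016, 0.0132, 0, 0, 0, 5],
  [0.0015, 0.0024, 0.02, 0, 0, 0, 5],
  [0.0015, 0.0024, 0.02, 0, 0, 0, 5],
])

```text
clock: 8.0
position: [0.5021, -0.1996, 0.182]
orientation: [-0.032, 0.823, 0.564, -0.064]
ft_force: [0.3, -0.5, 0.1]
finger_gap: 0.0087
```

Request:
apply_moves([
  [0.0005, 0.0008, 0.0066, 0, 0, 0, 5],
  [0.001, 0.0016, 0.0132, 0, 0, 0, 5],
  [0.0015, 0.0024, 0.02, 0, 0, 0, 5],
  [0.0015, 0.0024, 0.02, 0, 0, 0, 5],
])

```text
clock: 8.5
position: [0.5022, -0.1995, 0.179]
orientation: [-0.032, 0.823, 0.564, -0.063]
ft_force: [0.9, 0.2, -1.1]
finger_gap: 0.0088
```

Request:
apply_moves([
  [0.0005, 0.0008, 0.0066, 0, 0, 0, 5],
  [0.001, 0.0016, 0.0132, 0, 0, 0, 5],
  [0.0015, 0.0024, 0.02, 0, 0, 0, 5],
  [0.002, 0.0032, 0.0264, 0, 0, 0, 5],
  [0.0025, 0.004, 0.033, 0, 0, 0, 5],
])

```text
clock: 9.12
position: [0.5022, -0.1995, 0.174]
orientation: [-0.032, 0.823, 0.564, -0.063]
ft_force: [1.0, -1.0, -0.2]
finger_gap: 0.009
```

Request:
apply_moves([
  [0.0005, 0.0008, 0.0066, 0, 0, 0, 5],
  [0.001, 0.0016, 0.0132, 0, 0, 0, 5],
  [0.0015, 0.0024, 0.02, 0, 0, 0, 5],
  [0.002, 0.0032, 0.0264, 0, 0, 0, 5],
  [0.0025, 0.004, 0.033, 0, 0, 0, 5],
])

```text
clock: 9.75
position: [0.5022, -0.1994, 0.169]
orientation: [-0.032, 0.823, 0.564, -0.063]
ft_force: [1.2, -0.5, -0.4]
finger_gap: 0.0091
```

```bash
python3 - <<'E'
from h import *
s,P,M=st();print(P,s["ft_force"],s["wrist_torque"])
c,im=snap("side","s5");w,iw=snap("wrist","w5")
u,v=338,170;U,V=290,212
a=cv2.resize(im[v-35:v+15,u-25:u+25],(400,400),interpolation=cv2.INTER_CUBIC)
b=cv2.resize(iw[V-35:V+35,U-35:U+35],(400,400),interpolation=cv2.INTER_CUBIC)
cv2.imwrite("pics/c6.png",np.hstack([a,b]))
E
```

```text
[ 0.50216878 -0.1994279   0.16898351] [ 1.23953204 -0.50701729 -0.38167133] [-0.18930082 -0.62689258  0.05318921]
```

View pics/c6.png

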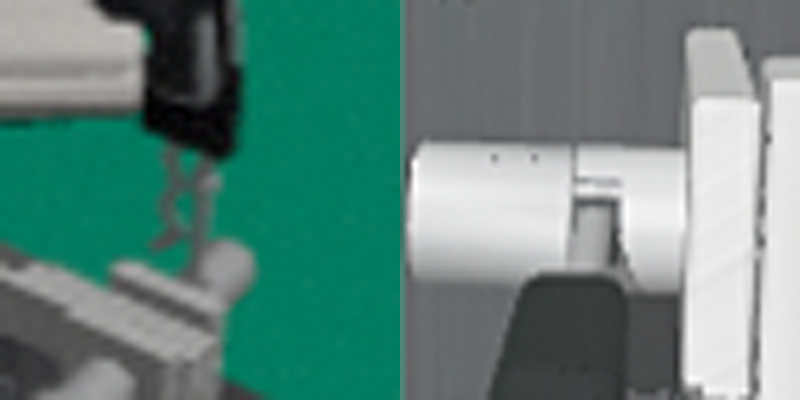

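The leg is in the hole and side forces are about 1 N. I'll continue down, nudged 0.5 mm toward +x.

Request:
apply_moves([
  [0.0005, 0.0041, 0.0066, 0, 0, 0, 5],
  [0.001, 0.0049, 0.0132, 0, 0, 0, 5],
  [0.0015, 0.0057, 0.02, 0, 0, 0, 5],
  [0.002, 0.0065, 0.0264, 0, 0, 0, 5],
  [0.002, 0.0065, 0.0264, 0, 0, 0, 5],
])

```text
clock: 10.48
position: [0.5025, -0.1996, 0.1649]
orientation: [-0.032, 0.823, 0.564, -0.064]
ft_force: [1.8, -1.0, -0.9]
finger_gap: 0.0089
```

Request:
apply_moves([
  [0.0005, 0.0008, 0.0066, 0, 0, 0, 5],
  [0.001, 0.0016, 0.0132, 0, 0, 0, 5],
  [0.0015, 0.0024, 0.02, 0, 0, 0, 5],
  [0.002, 0.0032, 0.0264, 0, 0, 0, 5],
  [0.002, 0.0032, 0.0264, 0, 0, 0, 5],
])

```text
clock: 11.1
position: [0.5026, -0.1995, 0.1609]
orientation: [-0.032, 0.823, 0.564, -0.064]
ft_force: [0.8, 0.3, -0.2]
finger_gap: 0.0086
```

Request:
apply_moves([
  [0.0005, 0.0008, 0.0066, 0, 0, 0, 5],
  [0.001, 0.0016, 0.0132, 0, 0, 0, 5],
  [0.0015, 0.0024, 0.02, 0, 0, 0, 5],
  [0.002, 0.0032, 0.0264, 0, 0, 0, 5],
  [0.002, 0.0032, 0.0264, 0, 0, 0, 5],
])

```text
clock: 11.72
position: [0.5026, -0.1995, 0.1569]
orientation: [-0.032, 0.823, 0.564, -0.063]
ft_force: [0.2, -1.0, -0.5]
finger_gap: 0.009
```

Request:
apply_moves([
  [0.0005, 0.0008, 0.0066, 0, 0, 0, 5],
  [0.001, 0.0016, 0.0132, 0, 0, 0, 5],
  [0.0015, 0.0024, 0.02, 0, 0, 0, 5],
  [0.0015, 0.0024, 0.02, 0, 0, 0, 5],
])

```text
clock: 12.22
position: [0.5025, -0.1995, 0.1538]
orientation: [-0.032, 0.823, 0.564, -0.063]
ft_force: [1.6, -0.6, -0.5]
finger_gap: 0.0088
```

Request:
apply_moves([
  [0.0005, 0.0008, 0.0066, 0, 0, 0, 5],
  [0.001, 0.0016, 0.0132, 0, 0, 0, 5],
  [0.0015, 0.0024, 0.02, 0, 0, 0, 5],
  [0.0015, 0.0024, 0.02, 0, 0, 0, 5],
])

```text
clock: 12.72
position: [0.5029, -0.1995, 0.151]
orientation: [-0.032, 0.823, 0.564, -0.063]
ft_force: [2.9, -1.7, 2.2]
finger_gap: 0.0088
```

Bow contact is starting. Steps of 2 mm now.

Request:
apply_moves([
  [0.0005, 0.0008, 0.0066, 0, 0, 0, 5],
  [0.001, 0.0016, 0.0132, 0, 0, 0, 5],
  [0.001, 0.0016, 0.0132, 0, 0, 0, 5],
])

```text
clock: 13.1
position: [0.5029, -0.1995, 0.149]
orientation: [-0.032, 0.823, 0.564, -0.063]
ft_force: [4.1, -1.8, 2.7]
finger_gap: 0.0089
```

Request:
apply_moves([
  [0.0005, 0.0008, 0.0066, 0, 0, 0, 5],
  [0.001, 0.0016, 0.0132, 0, 0, 0, 5],
  [0.001, 0.0016, 0.0132, 0, 0, 0, 5],
])

```text
clock: 13.48
position: [0.5029, -0.1995, 0.147]
orientation: [-0.032, 0.823, 0.564, -0.063]
ft_force: [5.1, -2.4, 3.0]
finger_gap: 0.0087
```

```bash
python3 - <<'E'
from h import *
s,P,M=st();print(s["clock"],P,s["ft_force"],s["wrist_torque"],M.round(3).tolist())
E
```

```text
13.475 [ 0.5028724  -0.19954475  0.14700796] [ 5.0731865  -2.38603339  2.9715256 ] [-0.52389778 -1.53067325  0.02712465] [[0.356, 0.924, -0.14], [0.932, -0.362, -0.019], [-0.068, -0.124, -0.99]]
```

Request:
apply_moves([
  [0.0005, 0.004, 0.0066, 0, 0, 0, 5],
  [0.001, 0.005, 0.0132, 0, 0, 0, 5],
  [0.001, 0.005, 0.0132, 0, 0, 0, 5],
])

```text
clock: 13.85
position: [0.5031, -0.1996, 0.1447]
orientation: [-0.032, 0.823, 0.564, -0.063]
ft_force: [4.5, -1.5, 1.3]
finger_gap: 0.0087
```

Request:
apply_moves([
  [0.0005, 0.0008, 0.0066, 0, 0, 0, 5],
  [0.001, 0.0016, 0.0132, 0, 0, 0, 5],
  [0.001, 0.0016, 0.0132, 0, 0, 0, 5],
])

```text
clock: 14.22
position: [0.5029, -0.1995, 0.1425]
orientation: [-0.032, 0.823, 0.564, -0.064]
ft_force: [5.8, -2.2, 0.3]
finger_gap: 0.0089
```

Request:
apply_moves([
  [0.0005, 0.0008, 0.0066, 0, 0, 0, 5],
  [0.001, 0.0016, 0.0132, 0, 0, 0, 5],
  [0.001, 0.0016, 0.0132, 0, 0, 0, 5],
])

```text
clock: 14.6
position: [0.5029, -0.1995, 0.1405]
orientation: [-0.032, 0.823, 0.564, -0.064]
ft_force: [5.3, -1.0, -0.6]
finger_gap: 0.0083
```

Request:
apply_moves([
  [0.0005, 0.0008, 0.0066, 0, 0, 0, 5],
  [0.001, 0.0016, 0.0132, 0, 0, 0, 5],
  [0.001, 0.0016, 0.0132, 0, 0, 0, 5],
])

```text
clock: 14.98
position: [0.5029, -0.1994, 0.1384]
orientation: [-0.032, 0.823, 0.564, -0.064]
ft_force: [5.6, -2.0, -3.9]
finger_gap: 0.0086
```

Request:
apply_moves([
  [0.0005, 0.0008, 0.0066, 0, 0, 0, 5],
  [0.001, 0.0016, 0.0132, 0, 0, 0, 5],
  [0.001, 0.0016, 0.0132, 0, 0, 0, 5],
])

```text
clock: 15.35
position: [0.5027, -0.1994, 0.1362]
orientation: [-0.033, 0.823, 0.564, -0.064]
ft_force: [6.9, -3.0, -6.1]
finger_gap: 0.0087
```

```bash
python3 - <<'E'
from h import *
s,P,M=st();print(P,s["ft_force"],s["wrist_torque"])
c,im=snap("side","s6");w,iw=snap("wrist","w6")
u,v=338,172;U,V=290,212
a=cv2.resize(im[v-30:v+20,u-25:u+25],(400,400),interpolation=cv2.INTER_CUBIC)
b=cv2.resize(iw[V-50:V+50,U-50:U+50],(400,400),interpolation=cv2.INTER_CUBIC)
cv2.imwrite("pics/c7.png",np.hstack([a,b]))
E
```

```text
[ 0.50274809 -0.19937409  0.13618616] [ 6.87070104 -2.95794688 -6.0631702 ] [-0.7127046  -2.01126051  0.08011097]
```

View pics/c7.png

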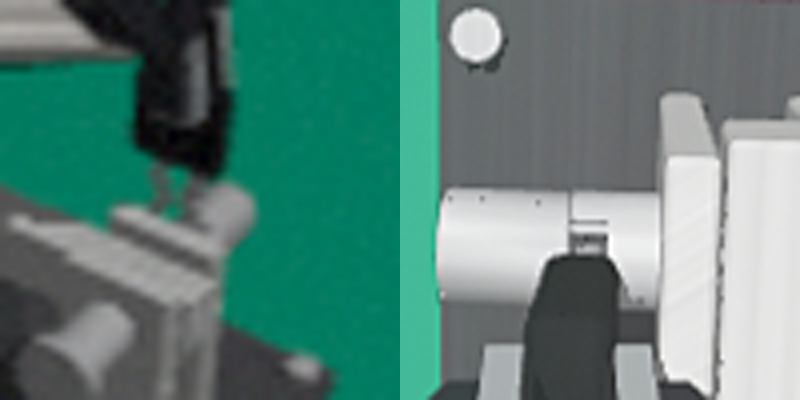

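The bow has passed over the pin and now pulls the clip down (z force −6 N). I'll continue gently until the collar stops it.

Request:
apply_moves([
  [0.0005, 0.0008, 0.0066, 0, 0, 0, 5],
  [0.001, 0.0016, 0.0132, 0, 0, 0, 5],
  [0.001, 0.0016, 0.0132, 0, 0, 0, 5],
])

```text
clock: 15.82
position: [0.5027, -0.1993, 0.1342]
orientation: [-0.033, 0.823, 0.564, -0.064]
ft_force: [4.7, -2.4, -5.6]
finger_gap: 0.0087
```

Request:
apply_moves([
  [0.0005, 0.0008, 0.0066, 0, 0, 0, 5],
  [0.001, 0.0016, 0.0132, 0, 0, 0, 5],
  [0.001, 0.0016, 0.0132, 0, 0, 0, 5],
])

```text
clock: 16.2
position: [0.5025, -0.1993, 0.1324]
orientation: [-0.033, 0.823, 0.564, -0.064]
ft_force: [4.0, -1.0, -5.0]
finger_gap: 0.0086
```

Request:
apply_moves([
  [0.0003, 0.0004, 0.0033, 0, 0, 0, 5],
  [0.0005, 0.0008, 0.0066, 0, 0, 0, 5],
  [0.0005, 0.0008, 0.0066, 0, 0, 0, 5],
])

```text
clock: 16.58
position: [0.5028, -0.1995, 0.1318]
orientation: [-0.032, 0.823, 0.564, -0.064]
ft_force: [2.5, -0.2, -3.2]
finger_gap: 0.0087
```

Request:
apply_moves([
  [0.0003, 0.0004, 0.0033, 0, 0, 0, 5],
  [0.0005, 0.0008, 0.0066, 0, 0, 0, 5],
  [0.0005, 0.0008, 0.0066, 0, 0, 0, 5],
])

```text
clock: 16.95
position: [0.5028, -0.1994, 0.1308]
orientation: [-0.032, 0.823, 0.564, -0.064]
ft_force: [2.7, -0.7, -2.3]
finger_gap: 0.0089
```

Request:
apply_moves([
  [0.0003, 0.0004, 0.0033, 0, 0, 0, 5],
  [0.0005, 0.0008, 0.0066, 0, 0, 0, 5],
  [0.0005, 0.0008, 0.0066, 0, 0, 0, 5],
])

```text
clock: 17.32
position: [0.503, -0.1995, 0.1299]
orientation: [-0.032, 0.823, 0.564, -0.063]
ft_force: [0.6, -0.3, -0.6]
finger_gap: 0.0088
```

```bash
python3 - <<'E'
from h import *
s,P,M=st();print(P,s["ft_force"],s["wrist_torque"],"tip est",P+M@np.array([.0046,.0055,.099]))
E
```

```text
[ 0.50300328 -0.19949054  0.12987805] [ 0.57023162 -0.27051085 -0.62915033] [-0.10168664 -0.45676693  0.0276929 ] tip est [ 0.49578072 -0.19901088  0.03088303]
```

Request:
apply_moves([
  [0.0003, 0.0004, 0.0033, 0, 0, 0, 5],
  [0.0005, 0.0008, 0.0066, 0, 0, 0, 5],
  [0.0005, 0.0008, 0.0066, 0, 0, 0, 5],
])

```text
clock: 17.7
position: [0.5031, -0.1995, 0.1289]
orientation: [-0.032, 0.823, 0.564, -0.063]
ft_force: [2.6, -1.0, 0.6]
finger_gap: 0.0087
```

Request:
apply_moves([
  [0.0003, 0.0004, 0.0033, 0, 0, 0, 5],
  [0.0005, 0.0008, 0.0066, 0, 0, 0, 5],
  [0.0005, 0.0008, 0.0066, 0, 0, 0, 5],
])

```text
clock: 18.08
position: [0.5032, -0.1996, 0.128]
orientation: [-0.032, 0.823, 0.564, -0.063]
ft_force: [2.6, -1.5, 4.2]
finger_gap: 0.0092
```

Request:
apply_moves([
  [-0.0005, -0.0008, -0.0066, 0, 0, 0, 5],
  [-0.0005, -0.0008, -0.0066, 0, 0, 0, 5],
  [-0.0005, -0.0008, -0.0066, 0, 0, 0, 30],
  [-0.0005, -0.0008, -0.0066, 0, 0, 0, 45],
  [-0.0005, -0.0008, -0.0066, 0, 0, 0, 45],
  [-0.0005, -0.0008, -0.0066, 0, 0, 0, 45],
  [-0.0005, -0.0008, -0.0066, 0, 0, 0, 45],
])

```text
clock: 18.95
position: [0.503, -0.1994, 0.1288]
orientation: [-0.032, 0.823, 0.564, -0.063]
ft_force: [-0.2, -0.5, 0.2]
finger_gap: 0.0452
```

Request:
apply_moves([
  [0, 0, -0.1, 0, 0, 0, 45],
  [0, 0, -0.3, 0, 0, 0, 45],
  [0, 0, -0.5, 0, 0, 0, 45],
  [0, 0.3, -0.6, 0, 0, 0, 45],
  [0, 0.4, -0.6, 0, 0, 0, 45],
  [0, 0.4, -0.6, 0, 0, 0, 45],
])

```text
clock: 19.7
position: [0.5716, -0.2197, 0.2109]
orientation: [-0.032, 0.823, 0.564, -0.064]
ft_force: [-1.3, 0.3, -0.4]
finger_gap: 0.0449
```

```bash
python3 - <<'E'
from h import *
s,P,M=st();print(s["clock"],P,s["ft_force"],s["finger_gap"])
c,im=snap("side","s7");w,iw=snap("wrist","w7")
u,v=338,172;U,V=proj(w,[.5,-.2,.1]).round().astype(int);print(U,V)
x0=max(0,U-50);y0=max(0,V-50);print(x0,y0)
a=cv2.resize(im[v-30:v+20,u-25:u+25],(400,400),interpolation=cv2.INTER_CUBIC)
b=cv2.resize(iw[y0:y0+100,x0:x0+100],(400,400),interpolation=cv2.INTER_CUBIC)
cv2.imwrite("pics/c8.png",np.hstack([a,b]))
for z in(.072,.075,.078):  # expected grip in side crop: lower/upper corners if seat at z
    Y=R.from_euler("z",-21.5,degrees=True).as_matrix()
    o=np.array([.4956,-.199,z])
    print(z,[((proj(c,o+Y@np.array(p))-[313,142])*8).round().tolist() for p in((-.01,.006,.066),(.026,.006,.066),(-.01,.006,.03),(.026,.006,.03))],
     [((proj(w,o+Y@np.array(p))-[x0,y0])*4+[400,0]).round().tolist() for p in((-.01,.006,.066),(-.01,-.006,.066),(.026,.006,.066),(.026,-.006,.066))])
E
```

```text
19.7 [ 0.57156568 -0.21973674  0.21088646] [-1.30415894  0.25422541 -0.37163316] 0.04488210121680007
285 136
235 86
0.072 [[225.0, 118.0], [136.0, 81.0], [216.0, 200.0], [129.0, 163.0]] [[618.0, 112.0], [554.0, 112.0], [615.0, 307.0], [553.0, 306.0]]
0.075 [[225.0, 111.0], [137.0, 74.0], [217.0, 193.0], [130.0, 156.0]] [[617.0, 110.0], [552.0, 110.0], [614.0, 308.0], [551.0, 307.0]]
0.078 [[226.0, 104.0], [137.0, 68.0], [218.0, 186.0], [130.0, 149.0]] [[616.0, 108.0], [550.0, 108.0], [613.0, 308.0], [549.0, 307.0]]
```

View pics/c8.png

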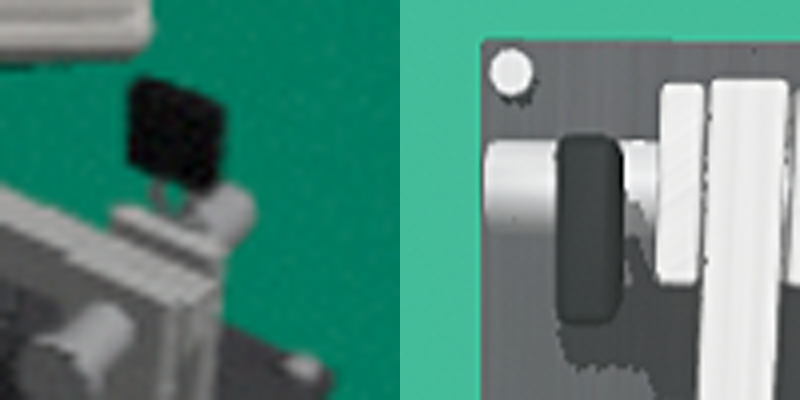

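Side crop: the grip's corners match a seat height of about 74–75 mm. In the wrist view the grip top sits about 5 px lower than predicted, so I'll check whether that is arm settling or lean.

```bash
python3 - <<'E'
from h import *
Y=R.from_euler("z",-21.5,degrees=True).as_matrix()
a=cv2.imread("pics/w7.png");w,b=snap("wrist","w8");s,P,M=st()
print("img diff",np.abs(a.astype(int)-b).mean(),P)
C=lambda p:((proj(w,p)-[235,86])*4+[400,0]).round(1).tolist()
o=np.array([.4956,-.199,.075])
# pin silhouettes at hole and plate corner (-45,-30 in rig axes with hole y unknown)
for dx in(-.011,.011): print("pin edge",C(o+Y@np.array([dx,-.024,0])))
g=b.max(axis=2); m=((g<75)).astype(np.uint8)[86:186,235:335]
n,l,stt,ce=cv2.connectedComponentsWithStats(m)
for i in range(1,n):
    if stt[i,4]>150: print("blob crop px",(stt[i,:4]*4).tolist(),stt[i,4])
for lean in(0,.05,.1,.15):
    L=R.from_rotvec([0,lean,0]).as_matrix()
    print(lean,[C(o+Y@L@np.array(p)) for p in((-.01,0,.066),(.026,0,.066))])
c=cal("side")
for lean in(0,.05,.1,.15):
    L=R.from_rotvec([0,lean,0]).as_matrix()
    print(lean,[((proj(c,o+Y@L@np.array(p))-[313,142])*8).round().tolist() for p in((-.01,.006,.066),(.026,.006,.066),(-.01,.006,.03),(.026,.006,.03))])
E
```

```text
img diff 0.8752607709750567 [ 0.57054007 -0.21936356  0.21086967]
pin edge [504.5, 137.9]
pin edge [504.8, 231.1]
blob crop px [156, 136, 144, 264] 1356
0 [[584.2, 111.6], [582.3, 308.7]]
0.05 [[583.8, 130.1], [582.7, 325.5]]
0.1 [[583.6, 148.7], [583.1, 341.5]]
0.15 [[583.4, 167.3], [583.5, 356.8]]
0 [[225.0, 111.0], [137.0, 74.0], [217.0, 193.0], [130.0, 156.0]]
0.05 [[217.0, 107.0], [129.0, 74.0], [213.0, 190.0], [126.0, 157.0]]
0.1 [[209.0, 103.0], [121.0, 75.0], [210.0, 188.0], [123.0, 159.0]]
0.15 [[201.0, 99.0], [113.0, 75.0], [206.0, 186.0], [119.0, 161.0]]
```

```bash
python3 -c "
from bench import ctrl
print(ctrl.sense()['clock']);print(ctrl.sign_off())"
```

```text
19.85
the job is handed in; nothing more can be done
None
```

The R-clip is through the pin's cross hole with its bow sprung over the pin. I let go of it, backed the arm well clear, and handed the job in at 19.85 s.

**Insertion:** The clip pitched about 0.13 rad in the pads when I gripped it, so I tilted the tool to bring the leg vertical before inserting. The leg entered the hole at first try without any hard contact. The largest force I read was about 10 N, at the end of each step, so I did not see the peaks between. The bow pulled the clip in by about 6 N, and that force fell to zero near home. Pressing 1 mm further gave about 4 N; I did not confirm a distinct collar stop.

**Last checks:**
- **Seat height:** the side view puts the seat at about 74–75 mm, against the pin axis at 75 mm. The tool position before release suggested 2–3 mm lower, which is still inside the 4 mm limit.
- **Lean:** the wrist view shows the clip leaning about 0.05 rad, against a limit of 0.2.
- **Squareness:** the clip is square to the pin as far as I could see.
- **Contact:** the gripper was open and about 8 cm above where it released the clip.

I did not re-check the mouse, block or parts box with a final picture. The arm's path stayed clear of them.

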